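# Lock the bench pin into its quick-change dock

## Task

Pick up the wooden bench pin that has the steel tongue, feed its tongue into the slot of the steel dock on the bench edge, and push it straight in, firmly but without ramming it, until the tongue's own tooth has lifted the sprung pawl and the pawl clicks down behind it; do not touch the pawl yourself. Then, still holding the pin, tug it steadily back with roughly a kilogram's pull to make sure the pawl holds it, let go, and leave the pin locked in the dock and the other things on the bench undisturbed.

Things in the scene. Friction and masses are not known exactly. Their poses are not given: they have to be found in the camera images.
- pin_grip (a point): The bench pin to fit: light wood, 54 wide, 22 high, 110 mm long, a V cut in one end (top slopes to 15 mm there), a steel tongue out of the other. This point, to hold it by: on its centre line, 11 mm above its underside; solid straight-sided wood from 30 mm behind it to 35 mm ahead (the shoulder). x: along the tongue, z up. Lies flat, left or right of the dock. 0.11 to 0.18 kg.
- pin_tip (a point): Tip of the pin's steel tongue, 80 mm ahead of pin_grip along the pin's x, at the same height. The tongue is 45 mm long (shoulder to tip), 34 mm wide (24 at the tip: the last 4.5 mm taper), 5 mm thick, its underside 8.5 mm above the pin's underside.
- pin_tooth (a point): Top of the ratchet tooth on the middle of the tongue, at its upright back face, 11 mm behind the tip. The tooth is 14 mm wide and 4.5 mm high: from the tip it ramps up over 9 mm, then is flat for 2 mm.
- dock: Dark steel quick-change dock fixed on the bench by its front edge: 90 mm long (x), 62 mm wide, 27 mm high (45 with the pawl's tab), flanges 100 mm wide and 7 mm high. Origin: centre of its underside, on the bench top. x points into the slot, the push direction (away from the robot, give or take 0.3 rad), z up. Fully in, the pin's shoulder meets its front face.
- slot_mouth (a point): Centre of the slot's mouth in the dock's front face: 45 mm from the dock's origin towards -x, 18.3 mm above the bench. The slot runs level along x: floor 15 mm above the bench, 36.4 mm wide, 6.6 mm high under two side lips, open above between them (23 mm): the tongue goes in only endwise, with 1.2 mm play each side and 1.6 mm in height. The mouth flares to 45 mm wide, 11 mm high.
- pawl (a joint): Angle (rad) of the steel pawl, a sprung rocker 16 mm wide between two ears on the dock's top, pivoted 8 mm inside the mouth, 31 mm above the bench; nose inward and down into the slot, thumb tab up and out over the mouth. 0: nose down (rest); 0.08 to 0.2 while the tooth holds it up; back to about 0 once it clicks behind the tooth. Lifting it takes a push of about 5 to 15 N.
- pawl_nose (a point): Lower inner corner of the pawl's nose: at rest 31 mm inside the mouth, 21.8 mm above the bench. The tooth meets it when the tip is about 33 mm inside the mouth; it drops behind the tooth 1 to 2 mm before the shoulder meets the dock, and then blocks the tooth's back face when the pin is pulled back (about 3 mm of play first).
- old_pin: Bystander: an old bench pin of the same wood, without any tongue, 120 mm long, 50 mm wide, 20 mm high; origin on its underside. It lies on the other side of the dock.
- bench_block_center (a point): Bystander: round steel bench block, 72 mm across, 22 mm high; its centre.
- handpiece: Bystander: grey rotary handpiece lying on the bench, about 155 mm long, 27 mm thick; origin on the bench under its middle.
- dish: Bystander: shallow steel dish, 90 mm across, 30 mm high; origin under its centre.
Mind the look-alikes: they are no part of the job. Leave any pink look-alike of the dock alone. Leave any yellow look-alike of the part that bears pin_grip alone.

How it is judged:
On the way, in this order (a step that is already met when the one before it is completed fails the run):
1. the tongue has entered the slot of the dock (x of pin_tip in the frame of dock above -0.035 m and y of pin_tip in the frame of dock between -0.004 and 0.004 m and z of pin_tip in the frame of dock between 0.013 and 0.0225 m), for 0.05 s.
2. the tooth has passed the pawl and the pawl has dropped behind it (x of pin_tip in the frame of dock above -0.006 m and value of joint pawl below 0.06 rad), for 0.2 s.
3. the held pin is pulled back against the pawl with at least 3 N for 0.2 s, and the pawl holds (all of step 2 and contact force between pin and pawl above 3 N and contact force between the fingers and pin above 1 N), for 0.2 s.
At the end, for the whole second after the job is handed in: The pin is locked: tongue tip from 6 mm short of to 3 mm past the fully-in position, pawl down (below 0.06 rad) behind the tooth, pin in line with the dock and level within 0.12 rad, at rest (all of step 2 and x of pin_tip in the frame of dock below 0.003 m and angle between the x axis of pin_tip and the x axis of dock, either way round below 0.12 rad and angle between pin_grip's own z axis and vertical below 0.12 rad and linear speed of pin below 0.01 m/s); the robot touches nothing.
It fails at once if the pin is rammed: more than 45 N between the pin and the dock with its pawl (contact force between pin and dock above 45 N).
It fails at once if the pull on the pawl exceeds 25 N (contact force between pin and pawl above 25 N).
It fails at once if the robot touches the pawl (contact force between any of the arm, the fingers and pawl above 0.5 N).
It fails at once if another thing on the bench is moved more than 20 mm (distance of any of old_pin, bench_block_center, handpiece, dish from where it was at the start of the episode above 0.02 m).
It also fails if it takes over 61 s, if anything falls off the work surface, if the arm or the gripper's body presses on something with over 40 N, if the wrist force passes 120 N, or if a joint passes its speed limit or range.

## Robot

A 7-joint arm with a two-finger parallel gripper is mounted at the origin on the work surface. World frame = base frame: x ahead of the robot, y to its left, z up, the work surface at z = 0. Lengths are in m, angles in rad, forces in N, time in s.
With the tool pointing down it reaches from about 0.35 to 0.775 m from the base axis. Payload 3.1 kg.
Tool frame: the origin (TCP) lies midway between the tips of the shut fingers; the grasp point (between the pads) lies 19 mm behind it; z points along the fingers, y is the direction in which the jaws open and shut (so a half turn about z gives the same grasp; the last joint's range is limited). The gripper opens to 85 mm and grips with 20 to 120 N. Pads are 22 mm wide; open, the fingers measure 114 mm over their backs; the gripper's body (76 mm by 85 mm) begins 54 mm behind the grasp point. The pads swing forward as they close: fully open they stand 13 mm farther back than shut.
Start: joints at [-1.27, 0.311, 0.014, 1.512, -0.004, 1.319, -0.027], TCP at [0.185, 0.518, 0.231] pointing down, gripper open.
Joint ranges: [-2.7, 2.7], [-0.3, 1.91], [-1.27, 1.3], [0.12, 2.57], [-1.44, 4.58], [0.2, 2.03], [-3.05, 3.05]. Speed limits (rad/s): [2.79, 2.79, 3.14, 3.14, 3.14, 3.14, 3.14].

## Interface

Orientations are given as a unit quaternion [w, x, y, z].
In Python, from cell import ctrl gives the robot as it stands.
- The arm moves only by the tool move_arm, never from a script. Its argument "deltas" is a list of rows, each a list of 7 numbers: the shift along the tool's x, y, z in mm, then the turn, a rotation vector about the tool's x, y, z in units of 10 degrees (1.0 is 10 degrees), then the opening, from 0 (shut) to 1 (fully open). A call has 1 to 8 rows; each row shifts and turns the commanded pose from where the row before left it, along the tool's axes as they then stand; what a row does not reach is not made up. A row lasts 1/8 s, in which the tool goes at most 62.5 mm and 10.7 degrees, less where a joint would pass 70% of its speed; a pose out of reach is approached as far as the arm can. A call with a gripper value outside its range is refused whole. The fingers move at their own pace and stop on an object; the grip force is fixed at half the most. Time passes only in rows, so rows that do not move let the fingers close. It gives the time, the measured TCP pose, the force and the opening at its end, in the units of the state.
- ctrl.state(): the state, without advancing time (a new reading comes with each control period).
- ctrl.capture(name): name is "scene" or "top"; returns a dict with "image" (384x512x3 uint8, red, green, blue), "camera_matrix" (3x3 intrinsics, pixels), "R" (3x3) and "t" (3): a world point X has camera coordinates R X + t. Camera axes: x right, y down, z forward; pixel columns grow to the right and rows downward; lengths in m; the calibration is good to about 2 mm. A picture is of the moment at which its call begins. There is no depth.
- ctrl.job_done(): hands the job in, once; it reports no verdict.
Trained networks look in a picture, given as the dict that the camera call returned (one of the last four; its "shot" number tells which), for a name from the list of things; names that differ only in an ending like _2 or _b are one class to them, and where a whole thing is asked for, a point or a joint stands for the part that bears it (a point fixed in the world has none). Each returns a list of dicts, best first, with "p" (0 to 1); they miss things now and then, are a little off and sometimes report something else, mostly with a low value. They report only what shows in the picture. A call takes as long as a camera call. They do not tell look-alikes from the thing itself.
- ctrl.boxes_of(target, picture): "box" ([centre column, centre row, width, height] in pixels, round what is visible of it).
The state is a dict: "time_s": time; "joint_pos": joint angles; "joint_vel": joint speeds; "joint_efforts": joint torques, N m; "eef_pos": TCP position; "ee_rot": TCP orientation; "ft_force": force on the tool from outside, world axes, zero at the start; "moment": the same for the moment, N m; "width": opening from 0.0 (shut) to 1.0 (fully open).
Only numpy, scipy, OpenCV 4.12 (cv2) and the standard library are available. Lean on these libraries where they do the work, as an engineer would, in place of code of your own. Each camera call takes 0.05 s, during which the arm holds its last target.

## Working session

There is one attempt and no reset: what is moved stays moved. The work goes in short steps, Python scripts to look and compute and a tool call to move; the robot and the scene stay as the last step left them, time stands still between calls to the robot, and variables do not carry over. Pictures are saved under pics/ and viewed, and the job is handed in when it is done.

Besides the shell and the picture viewer there is one more tool, called after "Emit:" by a JSON object that holds its "op" and its "data", one argument or row to a line. move_arm: Moves the arm, as the interface text tells. Its arguments: {"type":"object","properties":{"deltas":{"type":"array","items":{"type":"array","items":{"type":"number"}}}},"required":["deltas"]}

```bash
mkdir -p pics; ls; cat > h.py <<'E'
from cell import ctrl
import cv2, numpy as np
def save(c,name,scale=1.5):
    im=cv2.cvtColor(c["image"],cv2.COLOR_RGB2BGR)
    cv2.imwrite("pics/"+name,cv2.resize(im,None,fx=scale,fy=scale,interpolation=cv2.INTER_CUBIC))
def back(c,u,v,z):
    K=c["camera_matrix"];R=np.array(c["R"]);t=np.array(c["t"])
    d=R.T@np.linalg.inv(K)@np.array([u,v,1.]);o=-R.T@t
    return o+d*(z-o[2])/d[2]
def proj(c,X):
    p=np.array(c["camera_matrix"])@(np.array(c["R"])@np.array(X)+np.array(c["t"]));return p[:2]/p[2]
E
python3 - <<'E'
from h import *
import pickle
for n in("scene","top"):
    c=ctrl.capture(n);save(c,n+"0.png");pickle.dump(c,open(n+"0.pkl","wb"))
    print(n,-np.array(c["R"]).T@c["t"])
    for t in("pin_grip","pin_tip","dock","slot_mouth","pawl","old_pin","bench_block_center","handpiece","dish"):
        for b in ctrl.boxes_of(t,c)[:3]: print(t,round(b["p"],2),np.round(b["box"],1),np.round(back(c,b["box"][0],b["box"][1],0.015),3))
print(ctrl.state())
E
```

```text
pics
scene [1.2202427  0.37982676 0.47927531]
pin_grip 0.97 [342.1 215.6  38.2  49.5] [0.636 0.271 0.015]
pin_grip 0.62 [399.8 271.9  83.9  47.7] [0.737 0.403 0.015]
pin_tip 0.75 [401.9 271.9  86.8  46. ] [0.736 0.406 0.015]
pin_tip 0.73 [343.  217.5  38.3  45.8] [0.641 0.274 0.015]
dock 0.87 [100.6 188.6  64.   43. ] [ 0.808 -0.249  0.015]
dock 0.8 [418.8 215.1  66.   47.9] [0.558 0.41  0.015]
dock 0.64 [257.9 177.9  50.1  39.9] [0.594 0.049 0.015]
slot_mouth 0.92 [419.6 213.2  67.3  48. ] [0.551 0.411 0.015]
slot_mouth 0.87 [100.2 189.2  62.7  45.4] [ 0.81  -0.248  0.015]
slot_mouth 0.68 [256.2 179.8  50.3  40.5] [0.603 0.05  0.015]
pawl 0.65 [105.9 174.8  20.2  19.7] [ 0.76  -0.285  0.015]
pawl 0.59 [265.9 169.7  12.8  13.3] [0.551 0.049 0.015]
pawl 0.44 [427.9 200.9  16.1  18.9] [0.496 0.421 0.015]
old_pin 0.69 [148.1 154.3  33.9  27.3] [ 0.633 -0.265  0.015]
handpiece 0.87 [153.5 191.8  41.4  34.5] [ 0.759 -0.133  0.015]
handpiece 0.27 [343.4 215.9  35.6  48.9] [0.636 0.273 0.015]
handpiece 0.2 [149.9 154.5  30.6  24.8] [ 0.632 -0.26   0.015]
dish 0.97 [237.5 225.6  48.7  33.4] 
[... 1167 characters left out ...]
s': array([-1.26970608,  0.31090548,  0.01402163,  1.51150632, -0.00443222,
        1.31921327, -0.02718453]), 'joint_vel': array([-8.04230161e-04, -6.47873653e-04,  6.58065286e-04, -7.02864350e-05,
       -1.91454160e-03,  1.55027875e-03, -6.24090750e-04]), 'joint_efforts': array([-3.01133480e-05, -3.79819322e+01,  1.45531171e-01, -2.30865258e+01,
        1.20940141e-02,  1.98333313e-03,  1.78302365e-06]), 'eef_pos': array([0.18483713, 0.51801922, 0.2312983 ]), 'ee_rot': array([-1.74067526e-06,  1.70526339e-01,  9.85353118e-01, -4.68425123e-07]), 'ft_force': array([-0.24618198,  0.00222546, -0.5743926 ]), 'moment': array([-0.01140661,  0.02531021,  0.01498438]), 'width': 1.0023709888984254}
```

View pics/scene0.png

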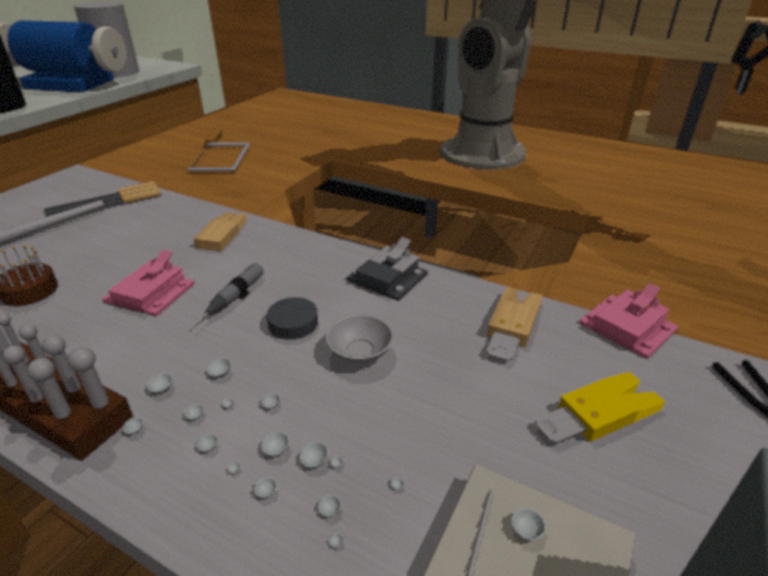

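View pics/top0.png

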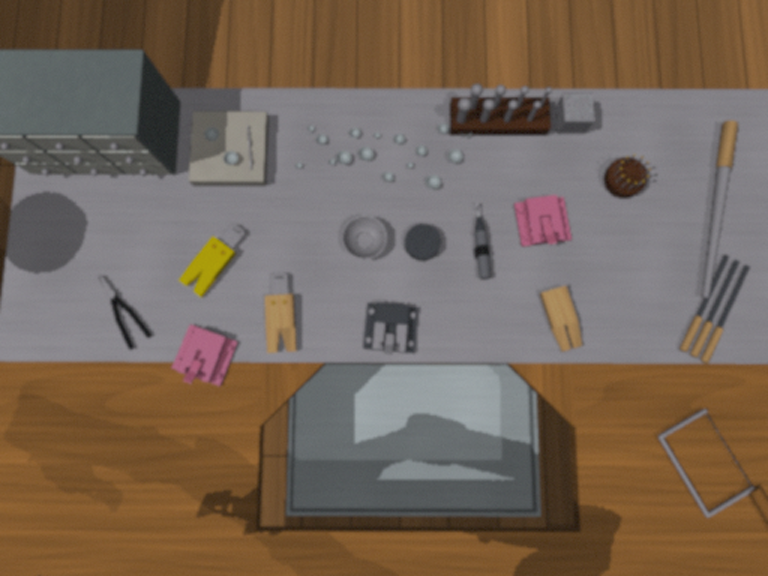

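The real wooden pin is at top-view pixel (187,210), with its tongue pointing away from the robot. The dark dock is at (260,218). The pink and yellow things are decoys. Next I'll zoom in.

```bash
python3 - <<'E'
import pickle,cv2,numpy as np
c=pickle.load(open("top0.pkl","rb"));im=cv2.cvtColor(c["image"],cv2.COLOR_RGB2BGR)
a=cv2.resize(im[175:245,165:295],None,fx=6,fy=6,interpolation=cv2.INTER_CUBIC);cv2.imwrite("pics/topz.png",a)
c=pickle.load(open("scene0.pkl","rb"));im=cv2.cvtColor(c["image"],cv2.COLOR_RGB2BGR)
a=cv2.resize(im[150:245,225:370],None,fx=5.5,fy=5.5,interpolation=cv2.INTER_CUBIC);cv2.imwrite("pics/scz.png",a)
E
```

```text
(no output)
```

View pics/topz.png

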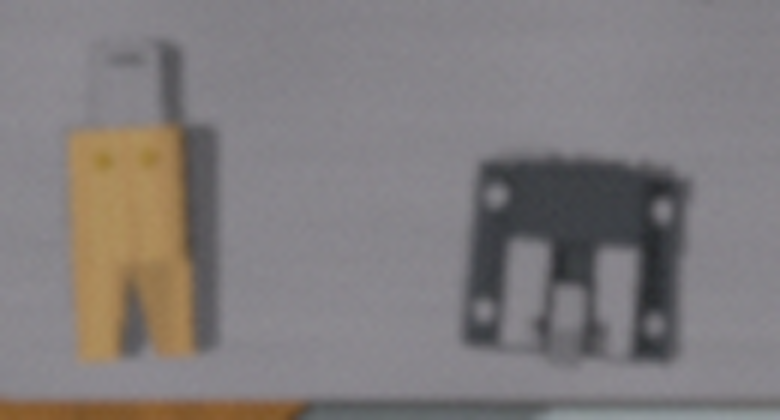

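View pics/scz.png

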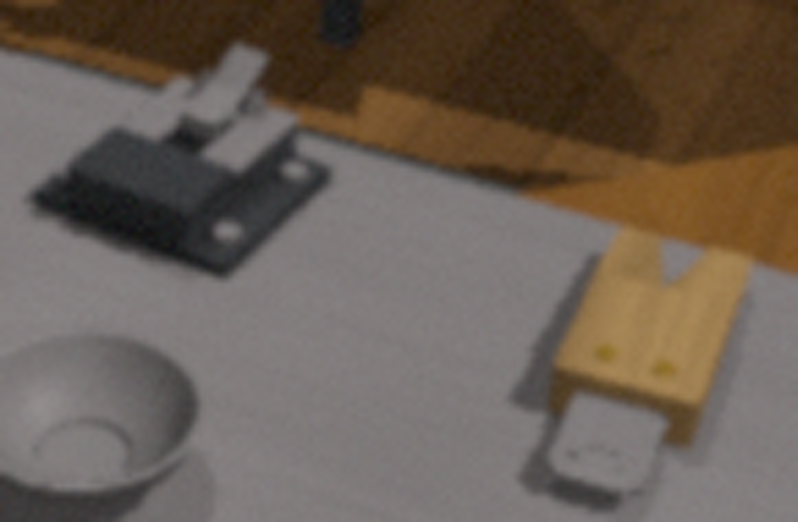

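```bash
cat > fit.py <<'E'
import pickle,cv2,numpy as np
from h import *
from scipy.optimize import least_squares
ct=pickle.load(open("top0.pkl","rb"));cs=pickle.load(open("scene0.pkl","rb"))
T=lambda u,v:(ct,165+(u+.5)/6-.5,175+(v+.5)/6-.5)
S=lambda u,v:(cs,225+(u+.5)/5.5-.5,150+(v+.5)/5.5-.5)
# pin local: origin pin_grip (z 11 above underside) ; use z abs
pin=[(T(68,128),(.035,.027,.022)),(T(182,126),(.035,-.027,.022)),(T(77,358),(-.075,.027,.015)),(T(195,355),(-.075,-.027,.015)),
(S(553,375),(.035,-.027,.022)),(S(697,407),(.035,.027,.022)),(S(690,445),(.035,.027,0)),(S(620,230),(-.075,-.027,.015)),(S(750,255),(-.075,.027,.015))]
dock=[(T(483,160),(.045,.05,.007)),(T(690,180),(.045,-.05,.007)),(T(465,345),(-.045,.05,.007)),(T(675,360),(-.045,-.05,.007)),
(S(225,275),(.045,.05,.007)),(S(30,195),(.045,-.05,.007)),(S(330,175),(-.045,.05,.007))]
def w(p,X):
    x,y,a=p;c,s=np.cos(a),np.sin(a);return np.array([x+c*X[0]-s*X[1],y+s*X[0]+c*X[1],X[2]])
for n,L,g in(("pin",pin,(.62,.27,.05)),("dock",dock,(.59,.05,-.09))):
    for sel in("both","top","scene"):
        M=[m for m in L if sel=="both" or (m[0][0] is ct)==(sel=="top")]
        f=lambda p:np.concatenate([proj(m[0][0],w(p,m[1]))-m[0][1:] for m in M])
        r=least_squares(f,g,loss="soft_l1");print(n,sel,np.round(r.x,4),np.round(f(r.x).reshape(-1,2),1).tolist())
E
python3 fit.py
```

```text
pin both [0.626  0.266  0.0737] [[-0.3, 0.4], [-0.8, -0.6], [0.0, 0.1], [-0.9, -0.7], [-0.3, -1.9], [0.1, -0.6], [-0.3, 0.8], [-0.3, -1.0], [-0.0, 0.2]]
pin top [0.6254 0.2643 0.061 ] [[0.4, 0.4], [-0.0, -0.3], [0.2, 0.2], [-0.7, -0.4]]
pin scene [0.6274 0.2668 0.0792] [[-0.0, -1.3], [0.4, -0.1], [-0.0, 1.3], [-0.3, -0.6], [-0.0, 0.5]]
dock both [ 0.5985  0.0496 -0.0775] [[-0.7, -0.0], [-1.3, -0.6], [-0.4, -0.2], [-1.0, 0.1], [-0.6, -2.0], [-0.7, -1.0], [-0.5, -2.2]]
dock top [ 0.598   0.0471 -0.0834] [[0.2, 0.1], [-0.3, -0.3], [0.4, -0.1], [-0.3, 0.4]]
dock scene [ 0.604   0.0545 -0.0945] [[-0.3, -0.1], [-0.2, 0.4], [0.5, -0.3]]
```

```bash
cat >> h.py <<'E'
from scipy.spatial.transform import Rotation as Ro
def pose(s=None):
    s=s or ctrl.state();q=s["ee_rot"];return np.array(s["eef_pos"]),Ro.from_quat([q[1],q[2],q[3],q[0]])
def plan(p,yaw,base=None):
    """tool pointing down with tool x along yaw+pi; prints turn (units 10deg) from current, then shift in tool axes after turn (mm)"""
    p0,R0=base or pose()
    Rt=Ro.from_matrix(np.array([[-np.cos(yaw),-np.sin(yaw),0],[-np.sin(yaw),np.cos(yaw),0],[0,0,-1.]]).T.T)
    ex=np.array([-np.cos(yaw),-np.sin(yaw),0]);ey=np.array([-np.sin(yaw),np.cos(yaw),0]);ez=np.cross(ex,ey)
    Rt=Ro.from_matrix(np.c_[ex,ey,ez])
    print("turn",np.round(np.degrees((R0.inv()*Rt).as_rotvec())/10,3),"shift",np.round(Rt.inv().apply(np.array(p)-p0)*1000,1))
E
python3 - <<'E'
from h import *
plan((.626,.2655,.1),.066)
E
```

```text
turn [-0.    -0.    -2.342] shift [-423.5 -281.1  131.3]
```

Emit:
{"op": "move_arm", "data": {
  "deltas": [
    [0, 0, 0, 0, 0, -0.78, 1],
    [0, 0, 0, 0, 0, -0.78, 1],
    [0, 0, 0, 0, 0, -0.78, 1],
    [-40, -27, 0, 0, 0, 0, 1],
    [-45, -30, 0, 0, 0, 0, 1],
    [-45, -30, 0, 0, 0, 0, 1],
    [-45, -30, 0, 0, 0, 0, 1],
    [-45, -30, 0, 0, 0, 0, 1]
  ]
}}

```text
time_s: 2.0
eef_pos: [0.4154, 0.3849, 0.2315]
ee_rot: [0.0, -0.033, 0.999, 0.0]
ft_force: [0.1, 1.5, 0.9]
width: 0.996
```

Emit:
{"op": "move_arm", "data": {
  "deltas": [
    [-45, -30, 0, 0, 0, 0, 1],
    [-45, -30, 10, 0, 0, 0, 1],
    [-45, -30, 20, 0, 0, 0, 1],
    [-40, -25, 30, 0, 0, 0, 1],
    [-28, -19, 40, 0, 0, 0, 1],
    [0, 0, 30, 0, 0, 0, 1],
    [0, 0, 0, 0, 0, 0, 1],
    [0, 0, 0, 0, 0, 0, 1]
  ]
}}

```text
time_s: 3.0
eef_pos: [0.6258, 0.2667, 0.1028]
ee_rot: [0.001, -0.034, 0.999, 0.001]
ft_force: [0.6, 0.4, 0.4]
width: 1.003
```

```bash
python3 - <<'E'
from h import *
p,R=pose();print(p,R.as_matrix().round(3))
plan((.626,.2655,.0),.066)
c=ctrl.capture("scene");save(c,"s1.png")
im=cv2.cvtColor(c["image"],cv2.COLOR_RGB2BGR)
cv2.imwrite("pics/s1z.png",cv2.resize(im[130:270,270:420],None,fx=4,fy=4,interpolation=cv2.INTER_CUBIC))
E
```

```text
[0.62578649 0.26673074 0.10283982] [[-0.998 -0.067  0.002]
 [-0.067  0.998  0.002]
 [-0.002  0.001 -1.   ]]
turn [0.008 0.012 0.006] shift [-1.000e-01 -1.200e+00  1.028e+02]
```

View pics/s1z.png

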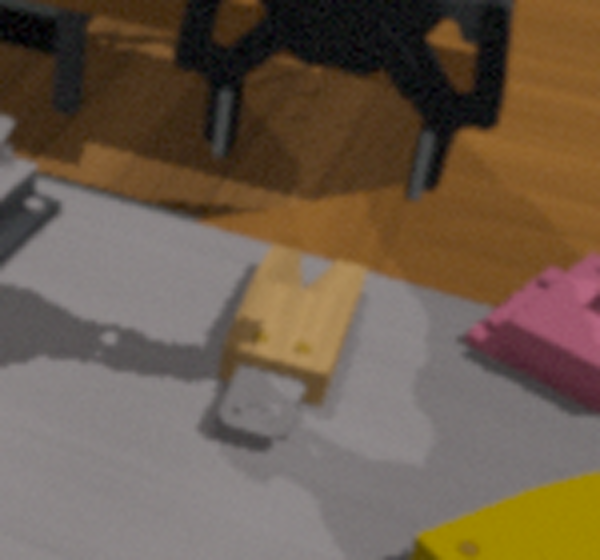

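The open jaws straddle the pin, which is seen at about (290,330) in the zoomed crop. I'll descend now.

Emit:
{"op": "move_arm", "data": {
  "deltas": [
    [0, -1, 20, 0, 0, 0, 1],
    [0, 0, 20, 0, 0, 0, 1],
    [0, 0, 20, 0, 0, 0, 1],
    [0, 0, 20, 0, 0, 0, 1],
    [0, 0, 12, 0, 0, 0, 1],
    [0, 0, 9, 0, 0, 0, 1],
    [0, 0, 0, 0, 0, 0, 1],
    [0, 0, 0, 0, 0, 0, 1]
  ]
}}

```text
time_s: 4.05
eef_pos: [0.6261, 0.2646, 0.001]
ee_rot: [0.001, -0.033, 0.999, 0.0]
ft_force: [-0.5, 1.0, -0.7]
width: 1.0
```

```bash
python3 - <<'E'
from h import *
c=ctrl.capture("scene")
im=cv2.cvtColor(c["image"],cv2.COLOR_RGB2BGR)
cv2.imwrite("pics/s2z.png",cv2.resize(im[130:270,270:420],None,fx=4,fy=4,interpolation=cv2.INTER_CUBIC))
E
```

```text
(no output)
```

View pics/s2z.png

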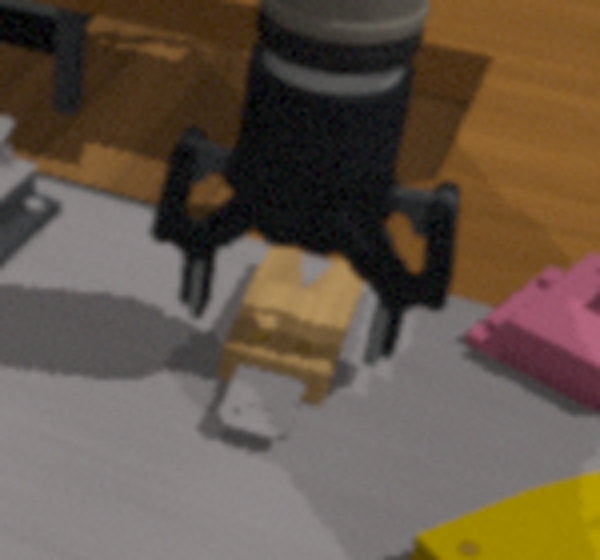

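The jaws straddle the wood clear of both sides, so I'll close.

Emit:
{"op": "move_arm", "data": {
  "deltas": [
    [0, 0, 0, 0, 0, 0, 0.8],
    [0, 0, 0, 0, 0, 0, 0.7],
    [0, 0, 0, 0, 0, 0, 0],
    [0, 0, 0, 0, 0, 0, 0],
    [0, 0, 0, 0, 0, 0, 0],
    [0, 0, 0, 0, 0, 0, 0]
  ]
}}

```text
time_s: 4.85
eef_pos: [0.626, 0.2647, 0.0011]
ee_rot: [0.001, -0.033, 0.999, 0.0]
ft_force: [-0.5, -0.1, 5.4]
width: 0.613
```

```bash
python3 - <<'E'
from h import *
s=ctrl.state();print(s["width"],s["ft_force"],s["eef_pos"])
c=ctrl.capture("scene")
im=cv2.cvtColor(c["image"],cv2.COLOR_RGB2BGR)
cv2.imwrite("pics/s3z.png",cv2.resize(im[150:270,280:420],None,fx=5,fy=5,interpolation=cv2.INTER_CUBIC))
E
```

```text
0.6125899047258989 [-0.45903038 -0.0555284   5.38687691] [0.62600123 0.26470656 0.00109107]
```

View pics/s3z.png

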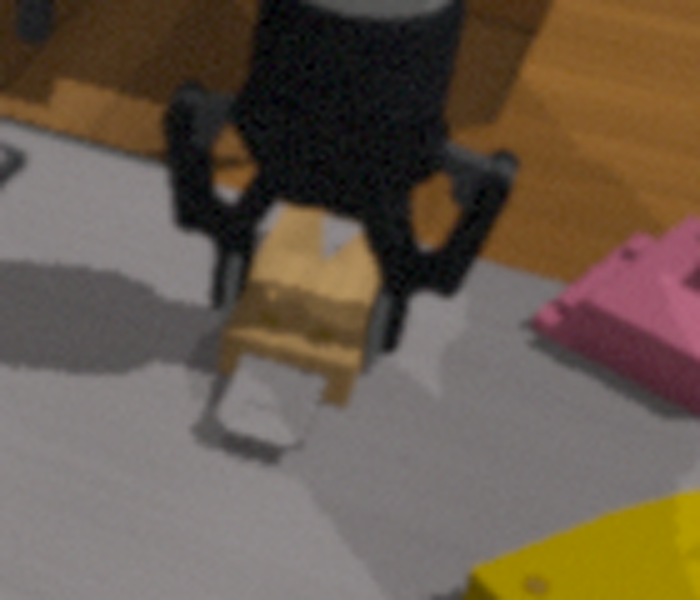

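Gripped, with a measured width of 0.61 × 85 ≈ 52 mm. I'll lift, back off and line up in front of the dock.

Emit:
{"op": "move_arm", "data": {
  "deltas": [
    [0, 0, -10, 0, 0, 0, 0],
    [0, 0, -25, 0, 0, 0, 0],
    [0, 0, -30, 0, 0, 0, 0],
    [20, 0, 0, 0, 0, 0, 0],
    [35, 0, 0, 0, 0, 0, 0],
    [35, 0, 0, 0, 0, 0, 0],
    [35, 0, 0, 0, 0, 0, 0],
    [20, 0, 0, 0, 0, 0.85, 0]
  ]
}}

```text
time_s: 5.9
eef_pos: [0.4777, 0.2544, 0.0646]
ee_rot: [-0.002, 0.043, 0.999, -0.0]
ft_force: [0.6, 0.1, -1.1]
width: 0.614
```

```bash
python3 - <<'E'
from h import *
print(pose()[0])
plan((.4485,.0595,.04),-.083)
E
```

```text
[0.47770254 0.25442269 0.06459533]
turn [-0.006 -0.019 -0.016] shift [  12.9 -196.7   24.6]
```

Emit:
{"op": "move_arm", "data": {
  "deltas": [
    [0, -25, 0, 0, 0, 0, 0],
    [3, -35, 0, 0, 0, 0, 0],
    [3, -40, 0, 0, 0, 0, 0],
    [3, -40, 0, 0, 0, 0, 0],
    [3, -35, 5, 0, 0, 0, 0],
    [1, -22, 10, 0, 0, 0, 0],
    [0, 0, 10, 0, 0, 0, 0],
    [0, 0, 0, 0, 0, 0, 0]
  ]
}}

```text
time_s: 6.9
eef_pos: [0.4505, 0.0606, 0.0394]
ee_rot: [-0.001, 0.041, 0.999, 0.0]
ft_force: [-0.4, 1.3, -1.4]
width: 0.617
```

```bash
python3 - <<'E'
from h import *
import pickle
p,R=pose();print(p,R.as_matrix().round(4).tolist())
plan((.4485,.0595,.0085),-.083)
for n in("scene","top"):
    c=ctrl.capture(n);pickle.dump(c,open(n+"1.pkl","wb"))
    im=cv2.cvtColor(c["image"],cv2.COLOR_RGB2BGR)
    r=im[195:275,215:315] if n=="top" else im[120:215,210:330]
    cv2.imwrite(f"pics/{n}4z.png",cv2.resize(r,None,fx=6,fy=6,interpolation=cv2.INTER_CUBIC))
E
```

```text
[0.45051221 0.06062111 0.03938006] [[-0.9967, 0.0817, -0.0025], [0.0817, 0.9967, 0.0003], [0.0025, 0.0001, -1.0]]
turn [ 0.001 -0.014  0.007] shift [ 1.9 -1.3 30.9]
```

View pics/top4z.png

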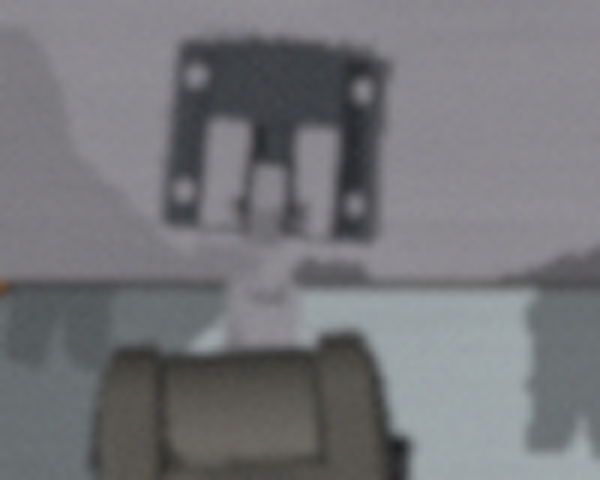

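View pics/scene4z.png

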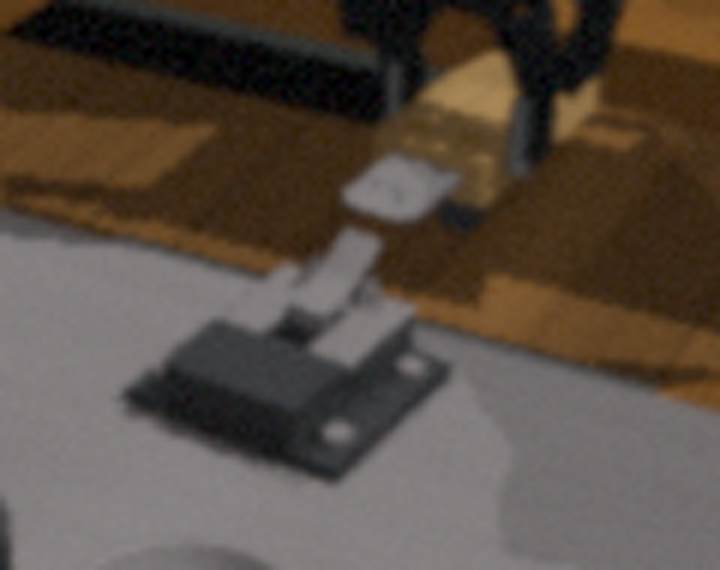

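```bash
cat > ov.py <<'E'
from h import *
import pickle
from scipy.optimize import least_squares
def w(p,X):
    x,y,a=p[:3];c,s=np.cos(a),np.sin(a);return np.array([x+c*X[0]-s*X[1],y+s*X[0]+c*X[1],X[2]+(p[3] if len(p)>3 else 0)])
DL=[[(-.045,.05,.007),(.045,.05,.007),(.045,-.05,.007),(-.045,-.05,.007),(-.045,.05,.007)],
 [(-.045,.031,.027),(.045,.031,.027),(.045,-.031,.027),(-.045,-.031,.027),(-.045,.031,.027)],[(-.045,.0115,.027),(.0,.0115,.027)],[(-.045,-.0115,.027),(.0,-.0115,.027)]]
# pin frame at pin_grip, tongue top +2.5mm
PL=[[(.035,.017,.0025),(.0755,.017,.0025),(.08,.012,.0025),(.08,-.012,.0025),(.0755,-.017,.0025),(.035,-.017,.0025)],
 [(-.075,.027,.004),(-.03,.027,.011),(.035,.027,.011),(.035,-.027,.011),(-.03,-.027,.011),(-.075,-.027,.004)],[(.035,.027,.011),(.035,.027,-.011),(.035,-.027,-.011),(.035,-.027,.011)]]
def overlay(c,box,f,dock,pin,name):
    u0,v0,u1,v1=box
    im=cv2.resize(cv2.cvtColor(c["image"],cv2.COLOR_RGB2BGR)[v0:v1,u0:u1],None,fx=f,fy=f,interpolation=cv2.INTER_CUBIC)
    for L,p,col in((DL,dock,(0,255,255)),(PL,pin,(0,0,255))):
        for l in L:
            q=np.array([[(a[0]-u0+.5)*f-.5,(a[1]-v0+.5)*f-.5] for a in(proj(c,w(p,X)) for X in l)])
            cv2.polylines(im,[np.round(q).astype(int)],False,col,1,cv2.LINE_AA)
    cv2.imwrite("pics/"+name,im)
E
python3 - <<'E'
from ov import *
ct=pickle.load(open("top1.pkl","rb"));cs=pickle.load(open("scene1.pkl","rb"))
D=(.598,.0471,-.083)
P=(.4505,.0606,-.0818,.0394-.001+.011)
overlay(ct,(215,195,315,275),7,D,P,"ovt.png");overlay(cs,(210,120,330,215),6,D,P,"ovs.png")
E
```

```text
(no output)
```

View pics/ovt.png

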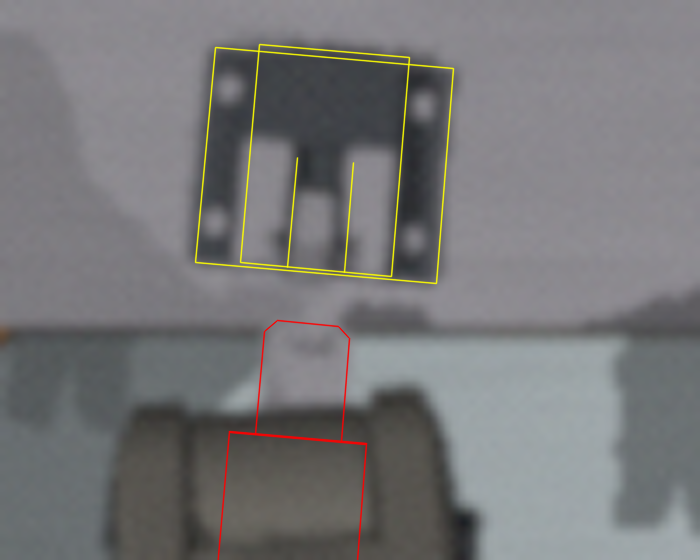

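View pics/ovs.png

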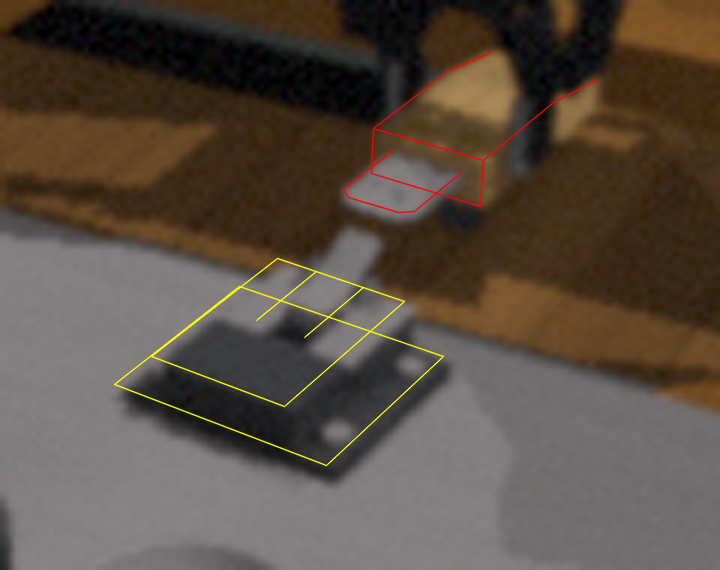

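```bash
cat > ef.py <<'E'
from ov import *
from scipy.optimize import minimize
from scipy.ndimage import map_coordinates
def edgefit(c,lines,p0,free,rng=(.006,.006,.05)):
    g=cv2.GaussianBlur(cv2.cvtColor(c["image"],cv2.COLOR_RGB2GRAY).astype(float),(0,0),.7)
    G=np.hypot(cv2.Sobel(g,-1,1,0),cv2.Sobel(g,-1,0,1));
    def cost(d):
        p=np.array(p0,float);p[:3]+=d*np.array(free);s=0;n=0
        for A,B in lines:
            P=np.array([proj(c,w(p,np.array(A)+(np.array(B)-A)*t)) for t in np.linspace(.05,.95,25)])
            s+=np.mean(np.minimum(map_coordinates(G,[P[:,1],P[:,0]],order=1),120))
        return -s
    best=min(((cost(np.array([a,b,e])),a,b,e) for a in np.linspace(-rng[0],rng[0],9) for b in np.linspace(-rng[1],rng[1],9) for e in np.linspace(-rng[2],rng[2],7)))
    r=minimize(cost,best[1:],method="Nelder-Mead",options=dict(initial_simplex=np.array(best[1:])+np.array([[0,0,0],[.001,0,0],[0,.001,0],[0,0,.01]])))
    return np.array(p0[:3])+r.x,-r.fun,-cost(np.zeros(3))
E
python3 - <<'E'
from ef import *
D=(.598,.0471,-.083)
f=DL[0];fl=[(f[i],f[i+1]) for i in range(4)]
for k in "01":
  ct=pickle.load(open(f"top{k}.pkl","rb"));cs=pickle.load(open(f"scene{k}.pkl","rb"))
  print("top dock",edgefit(ct,fl,D,(1,1,1)))
  print("scene dock",edgefit(cs,fl[:2],(.603,.053,-.083),(1,1,1)))
T=PL[0]
print("top pin0",edgefit(pickle.load(open("top0.pkl","rb")),[(PL[1][1],PL[1][2]),(PL[1][2],PL[1][3]),(PL[1][3],PL[1][4]),(T[0],T[1]),(T[4],T[5])],(.626,.2647,.066,.011),(1,1,1)))
print("scene pin0",edgefit(pickle.load(open("scene0.pkl","rb")),[(PL[1][1],PL[1][2]),(PL[1][2],PL[1][3]),(PL[1][3],PL[1][4]),(T[0],T[1]),(T[4],T[5])],(.626,.2647,.066,.011),(1,1,1)))
print("top pin1",edgefit(ct,[(T[0],T[1]),(T[4],T[5]),(T[2],T[3])],(.4505,.0606,-.0818,.0494),(1,1,1)))
print("scene pin1",edgefit(cs,[(T[0],T[1]),(T[4],T[5]),(PL[1][2],PL[1][3]),(T[2],T[3])],(.4505,.0606,-.0818,.0494),(1,1,1)))
E
```

```text
top dock (array([ 0.5998751 ,  0.04845369, -0.062724  ]), np.float64(426.76230403348325), np.float64(404.41529873230627))
scene dock (array([ 0.606     ,  0.0545    , -0.09966667]), np.float64(240.0), np.float64(182.41711276376327))
top dock (array([ 0.60102261,  0.04829669, -0.07121298]), np.float64(431.2461013006217), np.float64(405.36054003045996))
scene dock (array([ 0.606     ,  0.0545    , -0.09966667]), np.float64(240.0), np.float64(186.0490592084201))
top pin0 (array([0.6237339 , 0.26488758, 0.07962778]), np.float64(298.270770260043), np.float64(282.81251193894497))
scene pin0 (array([0.62416111, 0.26671555, 0.06885533]), np.float64(476.73942528903973), np.float64(370.1595213975089))
top pin1 (array([ 0.45390684,  0.06083564, -0.11744789]), np.float64(190.5755859155835), np.float64(177.0102441504092))
scene pin1 (array([ 0.46196362,  0.06320729, -0.07982528]), np.float64(403.62866523523917), np.float64(370.6363812090426))
```

Both views put the dock at about (0.600, 0.049) with yaw about -0.08, and the flare gives ±10 mm of capture. I'll lower to slot height (TCP z ≈ 8.5 mm).

Emit:
{"op": "move_arm", "data": {
  "deltas": [
    [0, 0, 15, 0, 0, 0, 0],
    [0, 0, 12, 0, 0, 0, 0],
    [0, 0, 4, 0, 0, 0, 0],
    [0, 0, 0, 0, 0, 0, 0],
    [0, 0, 0, 0, 0, 0, 0]
  ]
}}

```text
time_s: 7.62
eef_pos: [0.4519, 0.0596, 0.0095]
ee_rot: [0.0, 0.041, 0.999, 0.0]
ft_force: [-0.3, 0.2, -1.5]
width: 0.619
```

```bash
python3 - <<'E'
from ov import *
p,R=pose();print(p,R.as_matrix().round(4).tolist());plan((.4500,.0613,.0083),-.08)
c=ctrl.capture("scene");overlay(c,(210,120,330,215),6,(.600,.049,-.08),(p[0],p[1],-.08,p[2]+.01),"ovs2.png");pickle.dump(c,open("scene2.pkl","wb"))
c=ctrl.capture("top");overlay(c,(215,195,315,275),7,(.600,.049,-.08),(p[0],p[1],-.08,p[2]+.01),"ovt2.png");pickle.dump(c,open("top2.pkl","wb"))
E
```

```text
[0.45191002 0.05961964 0.00952886] [[-0.9966, 0.0827, 0.0007], [0.0827, 0.9966, 0.0001], [-0.0007, 0.0002, -1.0]]
turn [ 0.001  0.004 -0.016] shift [2.  1.5 1.2]
```

View pics/ovs2.png

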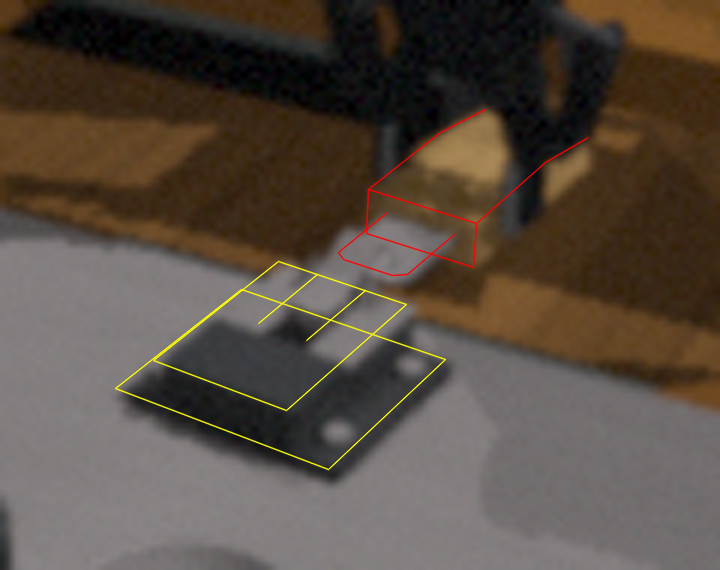

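View pics/ovt2.png

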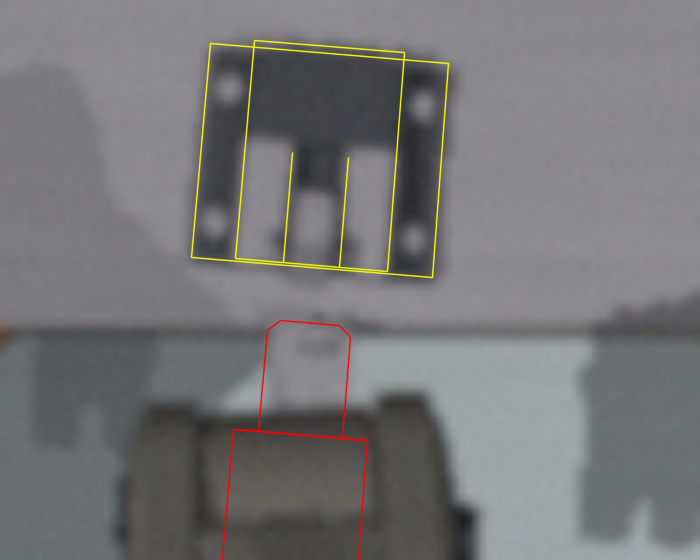

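The red and yellow overlays are offset from the image by the same amount, so the pin is in line with the slot. The tip is about 20 mm from the mouth. I'll move in slowly.

Emit:
{"op": "move_arm", "data": {
  "deltas": [
    [-3, 0.4, 1.1, 0, 0, 0, 0],
    [-4, 0, 0, 0, 0, 0, 0],
    [-4, 0, 0, 0, 0, 0, 0],
    [-3, 0, 0, 0, 0, 0, 0],
    [-3, 0, 0, 0, 0, 0, 0],
    [-3, 0, 0, 0, 0, 0, 0]
  ]
}}

```text
time_s: 8.48
eef_pos: [0.4717, 0.0584, 0.0082]
ee_rot: [-0.0, 0.041, 0.999, 0.0]
ft_force: [0.3, 0.2, -0.8]
width: 0.615
```

Emit:
{"op": "move_arm", "data": {
  "deltas": [
    [-2, 0, 0, 0, 0, 0, 0],
    [-2, 0, 0, 0, 0, 0, 0]
  ]
}}

```text
time_s: 8.72
eef_pos: [0.4756, 0.058, 0.0082]
ee_rot: [-0.0, 0.041, 0.999, 0.0]
ft_force: [-1.1, -0.8, -1.8]
width: 0.618
```

Emit:
{"op": "move_arm", "data": {
  "deltas": [
    [-2, 0, 0, 0, 0, 0, 0],
    [-2, 0, 0, 0, 0, 0, 0]
  ]
}}

```text
time_s: 8.98
eef_pos: [0.4796, 0.0577, 0.0082]
ee_rot: [-0.0, 0.041, 0.999, 0.0]
ft_force: [-0.5, -0.3, -1.2]
width: 0.615
```

Emit:
{"op": "move_arm", "data": {
  "deltas": [
    [-2, 0, 0, 0, 0, 0, 0],
    [-2, 0, 0, 0, 0, 0, 0],
    [-1, 0, 0, 0, 0, 0, 0]
  ]
}}

```text
time_s: 9.35
eef_pos: [0.4837, 0.0583, 0.0079]
ee_rot: [-0.001, 0.041, 0.999, 0.0]
ft_force: [-2.3, 2.4, -1.7]
width: 0.617
```

Emit:
{"op": "move_arm", "data": {
  "deltas": [
    [-2, 0, 0, 0, 0, 0, 0],
    [-2, 0, 0, 0, 0, 0, 0],
    [-1, 0, 0, 0, 0, 0, 0]
  ]
}}

```text
time_s: 9.72
eef_pos: [0.49, 0.059, 0.0083]
ee_rot: [0.001, 0.04, 0.999, 0.001]
ft_force: [-1.2, 4.9, -1.8]
width: 0.618
```

```bash
python3 - <<'E'
from ov import *
p,R=pose();s=ctrl.state();print(p,s["ft_force"],s["moment"])
c=ctrl.capture("scene");im=cv2.cvtColor(c["image"],cv2.COLOR_RGB2BGR)
cv2.imwrite("pics/s5.png",cv2.resize(im[130:215,210:320],None,fx=7,fy=7,interpolation=cv2.INTER_CUBIC))
c=ctrl.capture("top");overlay(c,(215,195,315,275),7,(.598,.0471,-.083),(p[0],p[1],-.08,p[2]+.01),"ovt3.png")
E
```

```text
[0.49002419 0.05903092 0.00833776] [-1.22607311  4.89776997 -1.81918656] [1.07219326 0.19096479 0.31552965]
```

View pics/s5.png

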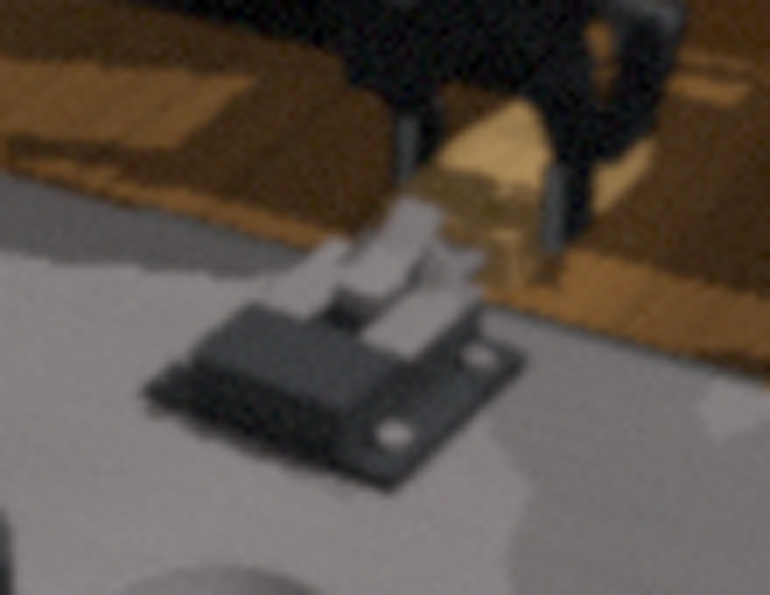

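View pics/ovt3.png

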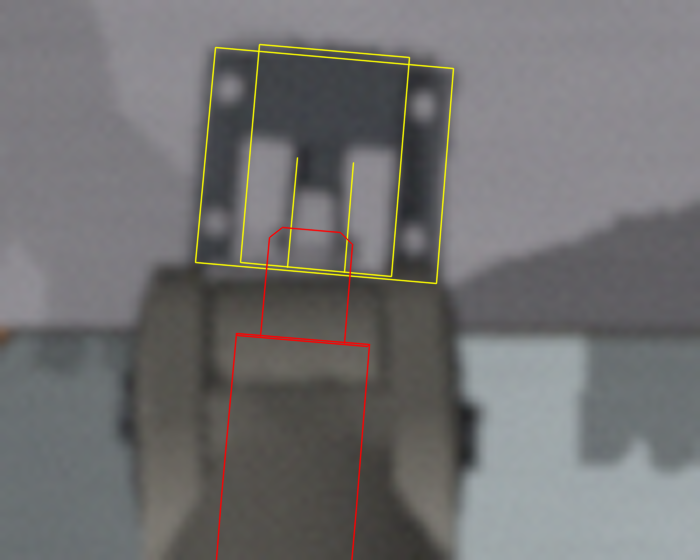

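The tip is in the flare, about 13 mm inside, and a +y side force of 5 N says the slot is slightly to the left. I'll correct 2 mm in tool +y.

Emit:
{"op": "move_arm", "data": {
  "deltas": [
    [0, 1, 0, 0, 0, 0, 0],
    [0, 1, 0, 0, 0, 0, 0],
    [0, 0, 0, 0, 0, 0, 0]
  ]
}}

```text
time_s: 10.2
eef_pos: [0.4903, 0.0592, 0.0084]
ee_rot: [0.001, 0.041, 0.999, 0.0]
ft_force: [0.5, 4.2, -2.0]
width: 0.614
```

```bash
python3 - <<'E'
from h import *
p,R=pose();s=ctrl.state();print(p,s["ft_force"],s["moment"],R.as_matrix().round(4).tolist())
E
```

```text
[0.49031006 0.05920301 0.00840081] [ 0.51653881  4.23902056 -1.99383125] [ 0.90107337 -0.09558752  0.34327697] [[-0.9966, 0.0822, 0.0014], [0.0822, 0.9966, 0.0003], [-0.0014, 0.0004, -1.0]]
```

Emit:
{"op": "move_arm", "data": {
  "deltas": [
    [0, 1, 0, 0, 0, 0, 0],
    [0, 1, 0, 0, 0, 0, 0],
    [0, 0, 0, 0, 0, 0, 0]
  ]
}}

```text
time_s: 10.58
eef_pos: [0.4897, 0.0596, 0.0082]
ee_rot: [-0.0, 0.042, 0.999, -0.001]
ft_force: [-0.1, 0.4, -1.6]
width: 0.619
```

Emit:
{"op": "move_arm", "data": {
  "deltas": [
    [-2, 0, 0, 0, 0, 0, 0],
    [-2, 0, 0, 0, 0, 0, 0]
  ]
}}

```text
time_s: 10.82
eef_pos: [0.4938, 0.0598, 0.0081]
ee_rot: [-0.0, 0.042, 0.999, -0.0]
ft_force: [-0.8, 0.1, -2.2]
width: 0.616
```

Emit:
{"op": "move_arm", "data": {
  "deltas": [
    [-2, 0, 0, 0, 0, 0, 0],
    [-2, 0, 0, 0, 0, 0, 0]
  ]
}}

```text
time_s: 11.08
eef_pos: [0.4979, 0.0601, 0.0082]
ee_rot: [0.0, 0.041, 0.999, -0.0]
ft_force: [0.3, 1.6, -2.4]
width: 0.615
```

Emit:
{"op": "move_arm", "data": {
  "deltas": [
    [-2, 0, 0, 0, 0, 0, 0],
    [-2, 0, 0, 0, 0, 0, 0]
  ]
}}

```text
time_s: 11.32
eef_pos: [0.5018, 0.0599, 0.0082]
ee_rot: [-0.0, 0.041, 0.999, -0.0]
ft_force: [0.3, -0.5, -2.2]
width: 0.621
```

Emit:
{"op": "move_arm", "data": {
  "deltas": [
    [-2, 0, 0, 0, 0, 0, 0],
    [-2, 0, 0, 0, 0, 0, 0]
  ]
}}

```text
time_s: 11.58
eef_pos: [0.5058, 0.0596, 0.0082]
ee_rot: [-0.0, 0.041, 0.999, -0.0]
ft_force: [0.1, -0.1, -1.5]
width: 0.622
```

Emit:
{"op": "move_arm", "data": {
  "deltas": [
    [-1.5, 0, 0, 0, 0, 0, 0],
    [-1.5, 0, 0, 0, 0, 0, 0]
  ]
}}

```text
time_s: 11.82
eef_pos: [0.5072, 0.0594, 0.0077]
ee_rot: [-0.002, 0.041, 0.999, -0.0]
ft_force: [-2.6, 1.2, -0.4]
width: 0.619
```

Emit:
{"op": "move_arm", "data": {
  "deltas": [
    [-1.5, 0, 0, 0, 0, 0, 0],
    [-1.5, 0, 0, 0, 0, 0, 0]
  ]
}}

```text
time_s: 12.08
eef_pos: [0.508, 0.0594, 0.0076]
ee_rot: [-0.004, 0.041, 0.999, 0.0]
ft_force: [-8.6, 0.7, 4.0]
width: 0.614
```

Emit:
{"op": "move_arm", "data": {
  "deltas": [
    [-1.5, 0, 0, 0, 0, 0, 0],
    [-1.5, 0, 0, 0, 0, 0, 0]
  ]
}}

```text
time_s: 12.32
eef_pos: [0.51, 0.0593, 0.0075]
ee_rot: [-0.005, 0.041, 0.999, 0.0]
ft_force: [-10.1, 1.3, 4.7]
width: 0.616
```

The pawl is engaged, with a push of about 10 N. I'll keep going gently.

Emit:
{"op": "move_arm", "data": {
  "deltas": [
    [-1.5, 0, 0, 0, 0, 0, 0],
    [-1.5, 0, 0, 0, 0, 0, 0]
  ]
}}

```text
time_s: 12.58
eef_pos: [0.5132, 0.0591, 0.0076]
ee_rot: [-0.004, 0.041, 0.999, 0.0]
ft_force: [-4.0, 1.1, 3.0]
width: 0.615
```

Emit:
{"op": "move_arm", "data": {
  "deltas": [
    [-1, 0, 0, 0, 0, 0, 0],
    [-1, 0, 0, 0, 0, 0, 0]
  ]
}}

```text
time_s: 12.82
eef_pos: [0.5185, 0.0586, 0.0079]
ee_rot: [-0.001, 0.041, 0.999, 0.0]
ft_force: [-4.0, 0.4, 0.4]
width: 0.615
```

Emit:
{"op": "move_arm", "data": {
  "deltas": [
    [-1, 0, 0, 0, 0, 0, 0],
    [-1, 0, 0, 0, 0, 0, 0]
  ]
}}

```text
time_s: 13.08
eef_pos: [0.5185, 0.0586, 0.0076]
ee_rot: [-0.003, 0.041, 0.999, 0.0]
ft_force: [-10.0, -0.1, 3.7]
width: 0.616
```

```bash
python3 - <<'E'
from h import *
p,R=pose();s=ctrl.state();print(p,s["ft_force"],s["moment"],R.as_matrix().round(4).tolist())
c=ctrl.capture("scene");im=cv2.cvtColor(c["image"],cv2.COLOR_RGB2BGR)
cv2.imwrite("pics/s6.png",cv2.resize(im[130:215,210:320],None,fx=7,fy=7,interpolation=cv2.INTER_CUBIC))
E
```

```text
[0.51852081 0.05859708 0.00758541] [-9.98039506 -0.11818957  3.72119626] [ 0.17618499  1.67320313 -0.18323705] [[-0.9965, 0.0828, -0.0068], [0.0828, 0.9966, 0.0005], [0.0068, -0.0001, -1.0]]
```

View pics/s6.png

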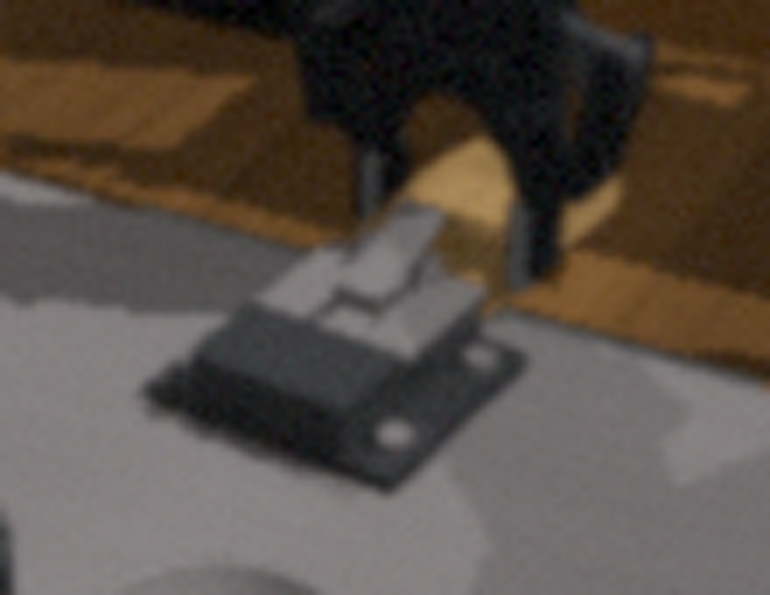

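It jumped forward and then stopped hard at x = 0.5185, which looks like the shoulder on the dock face. I'll push slightly more to confirm, then pull back.

Emit:
{"op": "move_arm", "data": {
  "deltas": [
    [-1, 0, 0, 0, 0, 0, 0],
    [-1, 0, 0, 0, 0, 0, 0],
    [0, 0, 0, 0, 0, 0, 0]
  ]
}}

```text
time_s: 13.5
eef_pos: [0.5185, 0.0586, 0.0075]
ee_rot: [-0.005, 0.042, 0.999, 0.0]
ft_force: [-11.9, 1.1, 7.3]
width: 0.621
```

Emit:
{"op": "move_arm", "data": {
  "deltas": [
    [1.5, 0, 0, 0, 0, 0, 0],
    [1.5, 0, 0, 0, 0, 0, 0],
    [1.5, 0, 0, 0, 0, 0, 0],
    [1.5, 0, 0, 0, 0, 0, 0]
  ]
}}

```text
time_s: 14.0
eef_pos: [0.5185, 0.0584, 0.0083]
ee_rot: [0.001, 0.041, 0.999, -0.0]
ft_force: [-0.7, 0.1, -1.7]
width: 0.612
```

Emit:
{"op": "move_arm", "data": {
  "deltas": [
    [1, 0, 0, 0, 0, 0, 0],
    [1, 0, 0, 0, 0, 0, 0]
  ]
}}

```text
time_s: 14.25
eef_pos: [0.5174, 0.0586, 0.0088]
ee_rot: [0.002, 0.041, 0.999, 0.0]
ft_force: [-0.3, -0.3, -0.4]
width: 0.616
```

Emit:
{"op": "move_arm", "data": {
  "deltas": [
    [1, 0, 0, 0, 0, 0, 0],
    [1, 0, 0, 0, 0, 0, 0]
  ]
}}

```text
time_s: 14.5
eef_pos: [0.5156, 0.0587, 0.0088]
ee_rot: [0.002, 0.041, 0.999, 0.0]
ft_force: [4.1, -0.6, -2.2]
width: 0.614
```

Emit:
{"op": "move_arm", "data": {
  "deltas": [
    [1, 0, 0, 0, 0, 0, 0],
    [1, 0, 0, 0, 0, 0, 0]
  ]
}}

```text
time_s: 14.75
eef_pos: [0.5155, 0.0588, 0.0091]
ee_rot: [0.004, 0.042, 0.999, 0.0]
ft_force: [8.1, -1.1, -5.4]
width: 0.62
```

Emit:
{"op": "move_arm", "data": {
  "deltas": [
    [1, 0, 0, 0, 0, 0, 0],
    [0, 0, 0, 0, 0, 0, 0]
  ]
}}

```text
time_s: 15.0
eef_pos: [0.5155, 0.0588, 0.0091]
ee_rot: [0.005, 0.042, 0.999, 0.0]
ft_force: [9.3, -0.7, -5.7]
width: 0.615
```

The pawl is holding a pull of about 9 N after exactly 3 mm of play. I'll hold for 0.6 s and then relax.

Emit:
{"op": "move_arm", "data": {
  "deltas": [
    [0.5, 0, 0, 0, 0, 0, 0],
    [0, 0, 0, 0, 0, 0, 0],
    [0, 0, 0, 0, 0, 0, 0],
    [0, 0, 0, 0, 0, 0, 0],
    [0, 0, 0, 0, 0, 0, 0]
  ]
}}

```text
time_s: 15.62
eef_pos: [0.5156, 0.0588, 0.0092]
ee_rot: [0.005, 0.042, 0.999, 0.0]
ft_force: [10.8, -0.8, -7.5]
width: 0.617
```

Emit:
{"op": "move_arm", "data": {
  "deltas": [
    [-1, 0, 0, 0, 0, 0, 0],
    [-1, 0, 0, 0, 0, 0, 0],
    [-1, 0, 0, 0, 0, 0, 0],
    [-1, 0, 0, 0, 0, 0, 0],
    [-1, 0, 0, 0, 0, 0, 0],
    [0, 0, 0, 0, 0, 0, 0]
  ]
}}

```text
time_s: 16.38
eef_pos: [0.5155, 0.0588, 0.0084]
ee_rot: [0.0, 0.041, 0.999, 0.0]
ft_force: [4.2, -0.5, -0.1]
width: 0.616
```

```bash
python3 - <<'E'
from h import *
p,R=pose();s=ctrl.state();print(p,s["ft_force"],s["moment"],R.as_matrix().round(4).tolist())
E
```

```text
[0.51551079 0.0587898  0.00838236] [ 4.23720798 -0.52739868 -0.05076281] [-0.07248268 -0.80887489 -0.01162932] [[-0.9966, 0.0826, 0.0007], [0.0826, 0.9966, 0.0001], [-0.0007, 0.0001, -1.0]]
```

Emit:
{"op": "move_arm", "data": {
  "deltas": [
    [-1, 0, 0, 0, 0, 0, 0],
    [-1, 0, 0, 0, 0, 0, 0],
    [-1, 0, 0, 0, 0, 0, 0],
    [-0.5, 0, 0, 0, 0, 0, 0],
    [0, 0, 0, 0, 0, 0, 0]
  ]
}}

```text
time_s: 17.0
eef_pos: [0.5179, 0.0585, 0.0078]
ee_rot: [-0.001, 0.041, 0.999, -0.0]
ft_force: [-0.1, 0.1, -1.8]
width: 0.616
```

The force is near zero and the pin sits inside the play, so I'll release and withdraw upward.

Emit:
{"op": "move_arm", "data": {
  "deltas": [
    [0, 0, 0, 0, 0, 0, 0.7],
    [0, 0, 0, 0, 0, 0, 0.8],
    [0, 0, 0, 0, 0, 0, 0.95],
    [0, 0, 0, 0, 0, 0, 0.95],
    [0, 0, 0, 0, 0, 0, 0.95],
    [0, 0, 0, 0, 0, 0, 0.95]
  ]
}}

```text
time_s: 17.75
eef_pos: [0.5187, 0.0585, 0.0082]
ee_rot: [0.0, 0.041, 0.999, 0.0]
ft_force: [-0.5, -0.2, 0.7]
width: 0.951
```

```bash
python3 - <<'E'
from h import *
s=ctrl.state();print(s["width"],s["ft_force"])
c=ctrl.capture("scene");im=cv2.cvtColor(c["image"],cv2.COLOR_RGB2BGR)
cv2.imwrite("pics/s7.png",cv2.resize(im[120:215,210:330],None,fx=6,fy=6,interpolation=cv2.INTER_CUBIC))
E
```

```text
0.9513814757387609 [-0.45204149 -0.17838409  0.67103628]
```

View pics/s7.png

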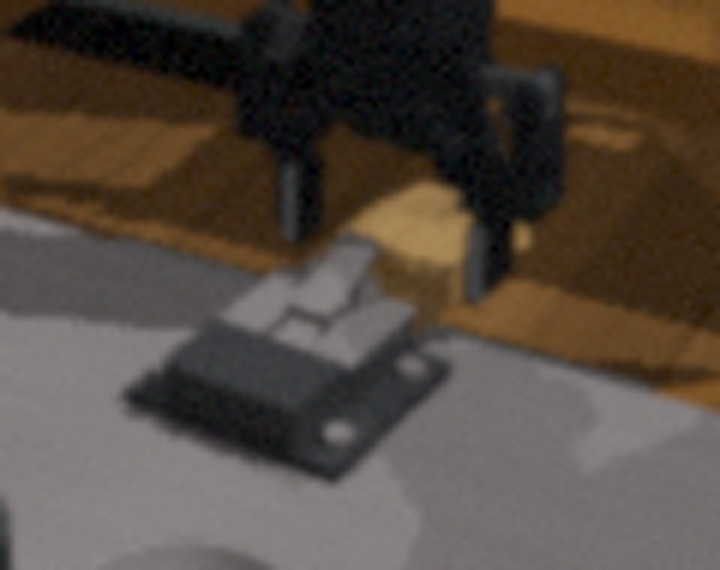

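Fingers open and the pin stays in the dock. Going straight up.

Emit:
{"op": "move_arm", "data": {
  "deltas": [
    [0, 0, -6, 0, 0, 0, 1],
    [0, 0, -10, 0, 0, 0, 1],
    [0, 0, -20, 0, 0, 0, 1],
    [0, 0, -30, 0, 0, 0, 1],
    [0, 0, -40, 0, 0, 0, 1],
    [20, 0, -40, 0, 0, 0, 1],
    [30, 0, -20, 0, 0, 0, 1],
    [0, 0, 0, 0, 0, 0, 1]
  ]
}}

```text
time_s: 18.8
eef_pos: [0.4687, 0.0632, 0.1768]
ee_rot: [0.002, 0.041, 0.999, 0.001]
ft_force: [0.8, -0.3, 0.3]
width: 0.997
```

Emit:
{"op": "move_arm", "data": {
  "deltas": [
    [30, 40, 0, 0, 0, 0, 1],
    [10, 50, 0, 0, 0, 0, 1],
    [0, 50, 0, 0, 0, 0, 1],
    [0, 40, 0, 0, 0, 0, 1],
    [0, 0, 0, 0, 0, 0, 1],
    [0, 0, 0, 0, 0, 0, 1]
  ]
}}

```text
time_s: 19.55
eef_pos: [0.4441, 0.2442, 0.1737]
ee_rot: [-0.0, 0.042, 0.999, -0.001]
ft_force: [-0.3, -1.0, -0.8]
width: 1.001
```

```bash
python3 - <<'E'
from ov import *
s=ctrl.state();print(s["time_s"],s["eef_pos"],s["ft_force"])
D=(.600,.049,-.083);P=(.600-.08*np.cos(.083),.049+.08*.083,-.083,.0183)
c=ctrl.capture("scene");overlay(c,(210,120,330,215),6,D,P,"s8.png");save(c,"s8f.png")
c=ctrl.capture("top");overlay(c,(215,195,315,275),7,D,P,"t8.png");save(c,"t8f.png")
E
```

```text
19.55 [0.44414498 0.24422305 0.17368336] [-0.29802423 -0.97163763 -0.80522543]
```

View pics/s8.png

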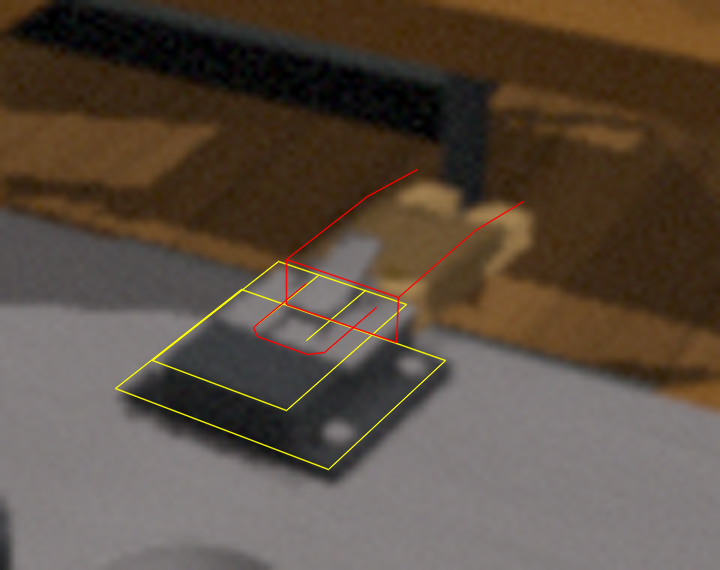

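View pics/t8.png

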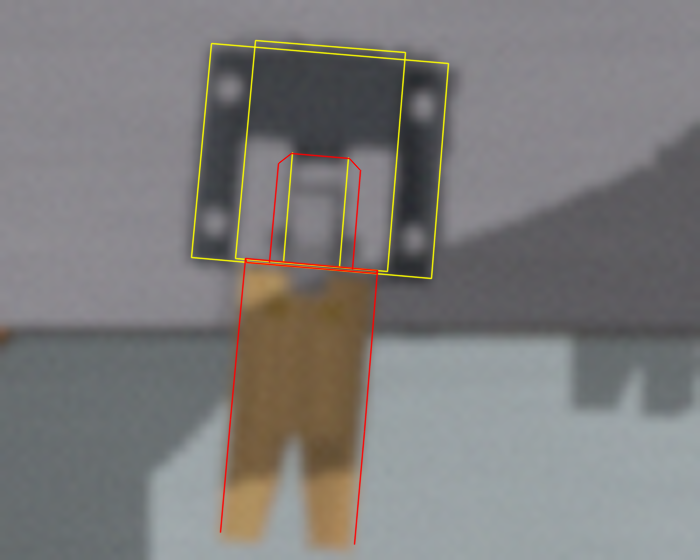

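View pics/t8f.png

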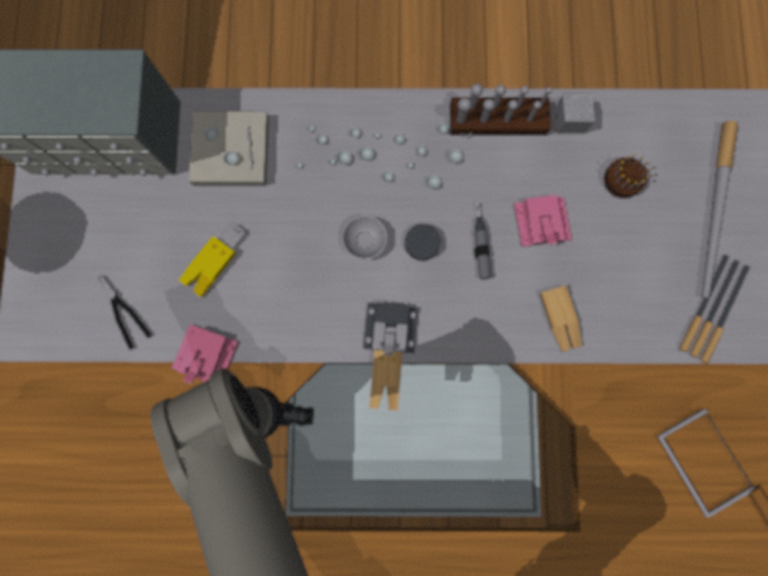

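The pin is seated in line and level, its shoulder on the dock face and the pawl down. The bystanders are where they were and the arm is clear. Handing in.

```bash
python3 -c "
from cell import ctrl
print(ctrl.job_done())"
```

```text
the job is handed in; nothing more can be done
None
```

The wooden bench pin is locked in the dark steel dock, and I handed the job in at about 19.6 s of the 61 s allowed. No verdict was reported, so this rests on my own readings.

- **Insertion:** I gripped the pin across its wood and fed the tongue into the slot. Inside the flare the tongue met a side force of about 5 N, so I shifted 4 mm sideways. Lifting the pawl took about 10 N. The pin then jumped forward and stopped, apparently with its shoulder on the dock face. The highest push I read was 12 N.
- **Tug:** After 3 mm of play the pawl stopped the pin. I held a pull of 9 to 11 N for about 0.6 s and the pin did not slip.
- **Release:** I eased the pin forward to near-zero force, opened the fingers and withdrew straight up. At hand-in the arm was well clear.
- **Last pictures:** They show the pin in line and level with its shoulder at the dock face. The bystanders look unmoved compared with the first picture, though I judged that by eye.

**Disagreement:** The two cameras placed the dock about 6 to 7 mm apart, mostly an offset in the scene camera. I used the top view and force feedback for the final alignment. The pawl angle was not measured directly; that it is down behind the tooth is inferred from the jump, the hard stop and the tug.

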